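Open the quick-release bench clamp

TASK

Open the quick-release bench clamp fully: press the round release button on its sliding jaw right down, keep it down while you push the jaw away from the fixed jaw until it rests against the end stop, then let the button spring back up so that the jaw is locked there. Leave the wooden workpiece standing in the clamp, and do not lift or move anything else on the bench.

Things in the scene. Friction and masses are not known exactly. Their poses are not given: they have to be found in the camera images.
- clamp: The clamp, screwed to the bench: grey and steel bed 360 mm long (along its y axis), 64 wide, rail top 22 mm above the bench. Origin on the bench under the bed's middle; +y points from the fixed jaw (grey block 80 wide, 58 mm high, at y -180 to -145 mm) to the end stop (grey block 76 wide, 50 mm high with a rubber bumper, its bumper face at y +145 mm). z is up.
- jaw (a joint): Position of the aluminium sliding jaw along the clamp's +y, in m: 0 = nearest the fixed jaw (30 mm gap), 0.130 = against the end stop. Starts at 0.004 to 0.045. While the button is up a pin locks the jaw to a hidden toothed rack (teeth every 10 mm, up to 4 mm of play, one slot at the end stop); with the button pressed 2.5 mm or more the jaw slides with about 3 N.
- button (a joint): How far the release button is pressed down, in m: 0 = up (jaw locked), 0.006 = fully down (jaw free). Spring: about 5 N at the start of the travel, 9 N fully down; it returns by itself.
- button_top (a point): Centre of the top face of the release button: an upright round steel button 30 mm in diameter in a dark collar, on the low deck of the sliding jaw, 28 mm from the jaw's front face. The top stands 54 mm above the bench when up, 48 mm when fully down (3 mm above the deck). The point moves with the button and the jaw.
- jaw_front (a point): Middle of the upper front edge (towards the fixed jaw) of the sliding jaw, 45 mm above the bench; moves with it. The jaw is 80 wide, 130 mm long: first a low deck (49 mm long, top 45 mm above the bench) with the button, then a raised block (81 mm long, top at 70 mm). The block's upright wall stands 21 mm past the button's centre, so a finger on the button can push on it to slide the jaw.
- stop_face (a point): Where the sliding jaw's rear face comes to rest: middle of the end stop's bumper side, 45 mm above the bench; fixed to the clamp.
- workpiece_mid (a point): Centre of the loose pale wooden workpiece, 60 x 22 x 32 mm high, standing on the clamp's bed between the jaws without being gripped; its top is 54 mm above the bench. To be left alone.
- jar_mid (a point): Centre of a closed glass jar, 60 mm diameter, 75 mm high, standing beyond the clamp. To be left alone.
- screwdriver: Screwdriver lying beside the clamp on the robot's side; origin under its middle. To be left alone.
- wrench: Steel wrench lying beyond the clamp; origin under its middle. To be left alone.
- spraycan_mid (a point): Centre of a spray can, 66 mm diameter, 190 mm high, to the left or right of the clamp. To be left alone.
- oilbottle_mid (a point): Centre of a plastic oil bottle, 56 mm diameter, 170 mm high, to one side of the clamp. To be left alone.
- mug_mid (a point): Centre of a white mug, 80 mm diameter, 90 mm high, to one side of the clamp. To be left alone.

How it is judged:
On the way, in this order (a step that is already met when the one before it is completed fails the run):
1. the button is pressed down while the jaw still stands where it was (value of joint button above 0.003 m and distance of jaw_front from where it was at the start of the episode below 0.015 m), for 0.1 s.
2. the jaw rests against the end stop with the button still down (value of joint jaw above 0.127 m and value of joint button above 0.0025 m), for 0.1 s.
At the end, for the whole second after the job is handed in: The sliding jaw is within 3 mm of its end stop and at rest, the button is up again (within 1.2 mm), the workpiece stands upright within 10 mm of where it was, and each other loose thing is within 30 mm of where it was (value of joint jaw above 0.127 m and value of joint button below 0.0012 m and velocity of joint jaw between -0.005 and 0.005 m/s and distance of workpiece_mid from where it was at the start of the episode below 0.01 m and angle between workpiece_mid's own z axis and vertical below 0.1 rad and distance of each of jar_mid, screwdriver, wrench, spraycan_mid, oilbottle_mid, mug_mid from where it was at the start of the episode below 0.03 m); the robot touches nothing.
It fails at once if the workpiece is shifted by more than 15 mm, lifted or tipped (distance of workpiece_mid from where it was at the start of the episode above 0.015 m or angle between workpiece_mid's own z axis and vertical above 0.3 rad).
It fails at once if another thing on the bench is shifted by more than 40 mm, lifted or knocked over (distance of any of jar_mid, screwdriver, wrench, spraycan_mid, oilbottle_mid, mug_mid from where it was at the start of the episode above 0.04 m).
It also fails if it takes over 35 s, if anything falls off the work surface, if the arm or the gripper's body presses on something with over 40 N, if the wrist force passes 120 N, or if a joint passes its speed limit or range.

ROBOT

A 7-joint arm with a two-finger parallel gripper is mounted at the origin on the work surface. World frame = base frame: x ahead of the robot, y to its left, z up, the work surface at z = 0. Lengths are in m, angles in rad, forces in N, time in s.
With the tool pointing down it reaches from about 0.4 to 0.875 m from the base axis. Payload 6.5 kg.
Tool frame: the origin (TCP) lies between the finger pads; the fingertips stand 22 mm ahead of it and the grasp point (between the pads) lies 3 mm ahead of it; x points along the fingers, y is the direction in which the jaws open and shut, and the axes are right-handed (so a half turn about x gives the same grasp; the last joint's range is limited). The gripper opens to 88 mm and grips with 3 to 60 N. Pads are 18 mm wide; open, the fingers measure 123 mm over their backs; the gripper's body (75 mm by 187 mm) begins 45 mm behind the grasp point.
Start: joints at [-1.226, 0.536, -0.004, 1.538, 0.003, 1.067, -0.071], TCP at [0.26, 0.596, 0.261] pointing down, gripper open.
Joint ranges: [-2.7, 2.7], [-0.37, 2.16], [-1.27, 1.26], [0.24, 2.4], [-1.31, 4.45], [0.19, 1.91], [-2.76, 2.76]. Speed limits (rad/s): [2.39, 2.39, 3.14, 3.14, 3.14, 3.14, 3.14].

INTERFACE

Orientations are given as [roll, pitch, yaw] about the fixed x, y, z axes, in that order (R = Rz(yaw) Ry(pitch) Rx(roll)).
In Python, from rig import robot gives the robot as it stands.
- The arm moves only by the tool play_rows, never from a script. Its argument "rows" is a list of rows, each a list of 7 numbers: the shift along the world's x, y, z in m, then the turn, a rotation vector about the world's x, y, z in rad, then the opening in per cent of the stroke, from 0 (shut) to 100 (fully open). A call has 1 to 10 rows; each row shifts and turns the pose as measured when the row begins; what a row does not reach is not made up. A row lasts 1/12 s, in which the tool goes at most 41.7 mm and 7.16 degrees, less where a joint would pass 70% of its speed; a pose out of reach is approached as far as the arm can. A call with a gripper value outside its range is refused whole. The fingers move at their own pace and stop on an object; the grip force is fixed at half the most. Time passes only in rows, so rows that do not move let the fingers close. It gives the time, the measured TCP pose, the force and the opening at its end, in the units of the state.
- robot.read_state(): the state, without advancing time (a new reading comes with each control period).
- robot.grab_frame(name): name is "scene" or "side" or "wrist"; returns the picture (400x640x3 uint8, red, green, blue); there is no depth.
- robot.camera_params(name): a dict with "K" (3x3 intrinsics, pixels), "distortion" ([k1, k2, p1, p2, k3] as OpenCV has them; the pictures are not rectified), "pose" (4x4, takes a point from camera to world coordinates); the wrist camera has in their place "tool_from_camera" (4x4, takes a point from camera to tool coordinates, whose origin is the TCP and whose axes are the tool frame's). Camera axes: x right, y up, looking along -z (the intrinsics and any distortion apply to the point x, -y, -z); pixel columns grow to the right and rows downward; lengths in m; the calibration is good to about 2 mm. A picture is of the moment at which its call begins: read the wrist's pose just before it. camera_params takes no time and is no camera call.
- robot.finish_job(): hands the job in, once; it reports no verdict.
Trained networks look in the newest picture that a camera, given by its name, has taken for a name from the list of things; names that differ only in an ending like _2 or _b are one class to them, and where a whole thing is asked for, a point or a joint stands for the part that bears it (a point fixed in the world has none). Each returns a list of dicts, best first, with "conf" (0 to 1); they miss things now and then, are a little off and sometimes report something else, mostly with a low value. They report only what shows in the picture. A call takes as long as a camera call.
- robot.cut_out(camera, label): "mask" (400x640 bool, what is visible of it) and "box" ([left, top, right, bottom] in pixels, round what is visible of it).
The state is a dict: "time": time; "joint_positions": joint angles; "dq": joint speeds; "effort": joint torques, N m; "tool_pos": TCP position; "tool_rot": TCP orientation; "wrist_force": force on the tool from outside, world axes, zero at the start; "torque": the same for the moment, N m; "width": opening from 0.0 (shut) to 1.0 (fully open).
Only numpy, scipy, OpenCV 4.12 (cv2) and the standard library are available. Lean on these libraries where they do the work, as an engineer would, in place of code of your own. Each camera call takes 0.05 s, during which the arm holds its last target. There are 200 camera calls.

## Working session

There is one attempt and no reset: what is moved stays moved. The work goes in short steps, Python scripts to look and compute and a tool call to move; the robot and the scene stay as the last step left them, time stands still between calls to the robot, and variables do not carry over. Pictures are saved under pics/ and viewed, about 8 in all and at most 12, crops included, and the job is handed in when it is done.

Besides the shell and the picture viewer there is one more tool, called after "Request:" by a JSON object that holds its "fn" and its "kwargs", one argument or row to a line. play_rows: Moves the arm, as the interface text tells. Its arguments: {"type":"object","properties":{"rows":{"type":"array","items":{"type":"array","items":{"type":"number"}}}},"required":["rows"]}

```bash
ls; mkdir -p pics; python3 - <<'E'
from rig import robot
import cv2,numpy as np
for n in ("scene","side"):
    im=robot.grab_frame(n); cv2.imwrite(f"pics/{n}0.png",im[:,:,::-1])
    p=robot.camera_params(n); print(n,np.round(p["K"],1).tolist(),np.round(p["distortion"],3),np.round(p["pose"],3).tolist())
    for l in ("jaw_front","button_top","clamp","workpiece_mid","button"):
        for d in robot.cut_out(n,l)[:2]:
            v,u=np.nonzero(d["mask"]); print(n,l,round(d["conf"],2),np.round(d["box"]),u.mean().round(1),v.mean().round(1),len(u))
s=robot.read_state(); print(s)
E
```

```text
pics
scene [[381.7, 0.0, 317.4], [0.0, 381.7, 205.8], [0.0, 0.0, 1.0]] [-0.077  0.     0.     0.     0.   ] [[-0.704, -0.468, 0.534, 1.187], [0.71, -0.473, 0.521, 0.616], [0.008, 0.746, 0.665, 0.85], [0.0, 0.0, 0.0, 1.0]]
scene jaw_front 0.67 [414. 266. 453. 313.] 433.8 291.2 1312
scene jaw_front 0.58 [301. 192. 340. 226.] 319.2 208.2 893
scene clamp 0.85 [288. 177. 360. 269.] 324.8 224.5 2478
scene clamp 0.71 [254. 109. 278. 162.] 263.9 135.3 893
scene workpiece_mid 0.74 [286. 233. 312. 265.] 296.9 245.6 538
scene workpiece_mid 0.56 [298. 183. 317. 192.] 308.6 189.0 148
side [[388.7, 0.0, 312.2], [0.0, 388.7, 199.0], [0.0, 0.0, 1.0]] [-0.065  0.     0.     0.     0.   ] [[0.969, 0.17, -0.176, 0.405], [-0.245, 0.652, -0.717, -0.72], [-0.007, 0.739, 0.674, 0.777], [0.0, 0.0, 0.0, 1.0]]
side jaw_front 0.76 [276. 198. 318. 245.] 297.6 220.2 1394
side button_top 0.53 [288. 226. 300. 233.] 293.6 229.1 93
side clamp 0.98 [262. 172. 333. 275.] 297.7 223.9 3257
side workpiece_mid 0.76 [282. 241. 301. 250.] 290.8 244.4 150
side workpiece_mid 0.32 [335. 179. 357. 208.] 347.4 193.8 581
side button 0.5 [289. 224. 301. 236.] 293.5 228.4 117
{'time': 0.6, 'joint_positions': array([-1.22623903,  0.53636404, -0.00442206,  1.53788817,  0.00259521,
        1.0672983 , -0.07117512]), 'dq': array([-0.00115572,  0.00099509,  0.00086923, -0.00241203, -0.00081134,
        0.00049394, -0.00089236]), 'effort': array([-6.48306541e-04, -5.70642400e+01,  9.89825092e-01, -2.51810789e+01,
       -5.60856750e-02,  1.11745673e-02,  4.53564269e-05]), 'tool_pos': array([0.25953313, 0.59594014, 0.26074362]), 'tool_rot': array([1.36740276, 1.57074663, 0.95672348]), 'wrist_force': array([0.89696405, 0.28260641, 0.38761241]), 'torque': array([-0.0210261 , -0.03367003,  0.03601971]), 'width': 1.0035889303077077}
```

```bash
python3 - <<'E'
import cv2,numpy as np
a=cv2.imread("pics/scene0.png");b=cv2.imread("pics/side0.png")
a=cv2.resize(a[90:290,210:410],(400,400),interpolation=cv2.INTER_CUBIC);b=cv2.resize(b[120:320,200:400],(400,400),interpolation=cv2.INTER_CUBIC)
cv2.imwrite("pics/c1.png",np.hstack([a,b]))
E
```

```text
(no output)
```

View pics/scene0.png

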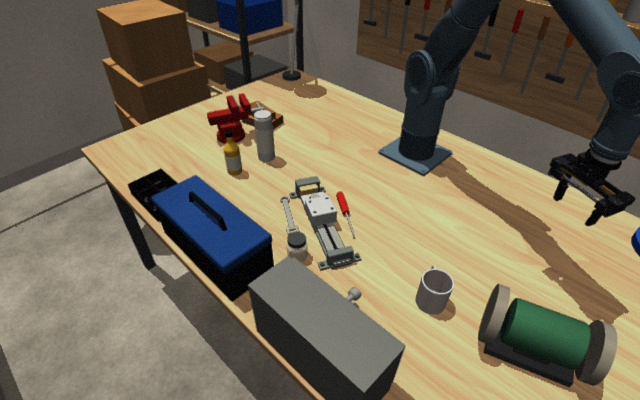

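View pics/c1.png

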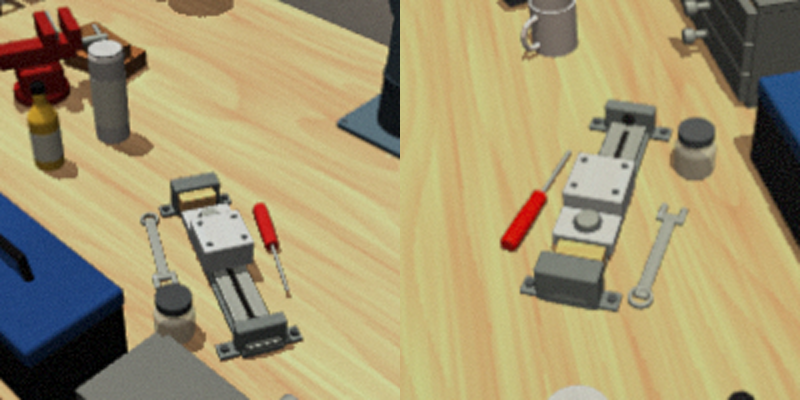

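```bash
cat > h.py <<'E'
from rig import robot
import cv2,numpy as np
from scipy.spatial.transform import Rotation as R
def cam(n,s=None):
    p=robot.camera_params(n)
    if n!="wrist": return p,p["pose"]
    T=np.eye(4); T[:3,3]=s["tool_pos"]; T[:3,:3]=R.from_euler("xyz",s["tool_rot"]).as_matrix()
    return p,T@p["tool_from_camera"]
def px2w(n,uv,z,s=None):
    p,T=cam(n,s); q=cv2.undistortPoints(np.array(uv,float).reshape(-1,1,2),np.array(p["K"]),np.array(p["distortion"]))[:,0]
    d=np.c_[q[:,0],-q[:,1],-np.ones(len(q))]@T[:3,:3].T; o=T[:3,3]
    return o+d*((z-o[2])/d[:,2])[:,None]
def w2px(n,X,s=None):
    p,T=cam(n,s); c=(np.atleast_2d(X)-T[:3,3])@T[:3,:3]; c=c*[1,-1,-1]
    return cv2.projectPoints(c,np.zeros(3),np.zeros(3),np.array(p["K"]),np.array(p["distortion"]))[0][:,0]
E
python3 - <<'E'
from h import *
print("button side",px2w("side",[[293.6,229.5]],.054).round(4))
print("endstop top side",px2w("side",[[315,173]],.050).round(4))
print("fixed top side",px2w("side",[[286,253]],.058).round(4))
print("endstop top scene",px2w("scene",[[340,253]],.050).round(4)); print("fixed top scene",px2w("scene",[[307,182]],.058).round(4))
print("rot",R.from_euler("xyz",robot.read_state()["tool_rot"]).as_matrix().round(3).tolist())
print(np.round(robot.camera_params("wrist")["tool_from_camera"],3).tolist(),robot.camera_params("wrist")["K"])
for l in("screwdriver","jar_mid","wrench","spraycan_mid","oilbottle_mid","mug_mid"):
  for n in("side","scene"):
    for d in robot.cut_out(n,l)[:1]:
        b=d["box"];print(l,n,round(d["conf"],2),px2w(n,[[(b[0]+b[2])/2,(b[1]+b[3])/2],[(b[0]+b[2])/2,b[3]]],.02).round(2).tolist())
E
```

```text
button side [[ 0.5206 -0.0501  0.054 ]]
endstop top side [[0.6321 0.1639 0.05  ]]
fixed top side [[ 0.4861 -0.1243  0.058 ]]
endstop top scene [[0.6406 0.1723 0.05  ]]
fixed top scene [[ 0.4916 -0.1126  0.058 ]]
rot [[0.0, 0.399, 0.917], [0.0, 0.917, -0.399], [-1.0, 0.0, 0.0]]
[[-0.0, 0.305, -0.952, -0.125], [1.0, 0.001, 0.0, -0.001], [0.001, -0.952, -0.305, -0.079], [0.0, 0.0, 0.0, 1.0]] [[276.35823624   0.         322.79069523]
 [  0.         276.35823624 196.70831523]
 [  0.           0.           1.        ]]
screwdriver side 0.89 [[0.45, 0.02, 0.02], [0.44, -0.05, 0.02]]
screwdriver scene 0.77 [[0.46, 0.02, 0.02], [0.5, 0.06, 0.02]]
jar_mid side 0.93 [[0.71, 0.08, 0.02], [0.69, 0.02, 0.02]]
jar_mid scene 0.76 [[0.69, 0.05, 0.02], [0.73, 0.1, 0.02]]
wrench side 0.82 [[0.6, -0.1, 0.02], [0.58, -0.18, 0.02]]
wrench scene 0.78 [[0.61, -0.06, 0.02], [0.67, 0.0, 0.02]]
spraycan_mid side 0.62 [[0.45, -0.35, 0.02], [0.43, -0.43, 0.02]]
spraycan_mid scene 0.68 [[0.37, -0.49, 0.02], [0.49, -0.34, 0.02]]
oilbottle_mid side 0.56 [[0.6, -0.37, 0.02], [0.58, -0.44, 0.02]]
oilbottle_mid scene 0.57 [[0.54, -0.49, 0.02], [0.63, -0.37, 0.02]]
mug_mid side 0.91 [[0.56, 0.46, 0.02], [0.54, 0.35, 0.02]]
mug_mid scene 0.62 [[0.54, 0.42, 0.02], [0.6, 0.46, 0.02]]
```

The overview shows the clamp with its fixed jaw at scene (307,182), its end stop at scene (340,253) and the button at side (294,230). The axis runs about 63° from world x. Next I close the gripper, move above the clamp and look with the wrist camera.

Request:
{"fn": "play_rows", "kwargs": {
  "rows": [
    [0.012,-0.034,0,0,0,-0.082,0],
    [0.012,-0.034,0,0,0,-0.082,0],
    [0.012,-0.034,0,0,0,-0.082,0],
    [0.012,-0.034,0,0,0,-0.082,0],
    [0.012,-0.034,0,0,0,-0.082,0],
    [0.012,-0.034,0,0,0,-0.082,0],
    [0.012,-0.034,0,0,0,-0.082,0],
    [0.012,-0.034,0,0,0,-0.082,0],
    [0.012,-0.034,0,0,0,-0.082,0],
    [0.012,-0.034,0,0,0,-0.082,0]
  ]
}}

```text
time: 2.03
tool_pos: [0.3761, 0.2495, 0.261]
tool_rot: [2.472, 1.56, 1.218]
wrist_force: [1.0, 0.0, 0.3]
width: 0.264
```

Request:
{"fn": "play_rows", "kwargs": {
  "rows": [
    [0.012,-0.034,0,0,0,-0.082,0],
    [0.012,-0.034,0,0,0,-0.082,0],
    [0.012,-0.034,0,0,0,-0.082,0],
    [0.012,-0.034,0,0,0,-0.082,0],
    [0.012,-0.034,0,0,0,-0.082,0],
    [0.012,-0.034,0,0,0,-0.082,0],
    [0.012,-0.034,0,0,0,-0.082,0],
    [0.012,-0.034,0,0,0,-0.082,0],
    [0.012,-0.034,0,0,0,-0.082,0],
    [0.012,-0.034,0,0,0,-0.082,0]
  ]
}}

```text
time: 2.87
tool_pos: [0.4998, -0.1077, 0.2649]
tool_rot: [2.413, 1.549, 0.299]
wrist_force: [1.2, -0.0, -0.0]
width: 0.006
```

```bash
python3 - <<'E'
from h import *
s=robot.read_state(); im=robot.grab_frame("wrist"); cv2.imwrite("pics/w1.png",im[:,:,::-1])
print("t",s["time"],s["tool_pos"].round(4)); print(R.from_euler("xyz",s["tool_rot"]).as_matrix().round(3).tolist(),s["wrist_force"].round(2))
for l,z in (("button_top",.054),("button",.054),("jaw_front",.07),("clamp",.05),("workpiece_mid",.054)):
    for d in robot.cut_out("wrist",l)[:1]:
        v,u=np.nonzero(d["mask"]); print(l,round(d["conf"],2),np.round(d["box"]),u.mean().round(1),v.mean().round(1),px2w("wrist",[[u.mean(),v.mean()]],z,s).round(4).tolist())
E
```

```text
t 2.8667 [ 0.4998 -0.1077  0.2649]
[[0.02, 0.856, -0.517], [0.006, -0.517, -0.856], [-1.0, 0.014, -0.016]] [ 1.22 -0.04 -0.02]
button_top 0.91 [294. 115. 321. 141.] 308.9 126.8 [[0.5201, -0.0481, 0.054]]
button 0.89 [294. 114. 320. 141.] 308.9 126.4 [[0.5203, -0.0478, 0.054]]
jaw_front 0.89 [266.  23. 344. 152.] 306.2 86.4 [[0.5412, -0.0099, 0.07]]
clamp 0.61 [264.   2. 358. 210.] 307.5 98.5 [[0.5355, -0.02, 0.05]]
workpiece_mid 0.91 [293. 157. 342. 180.] 316.8 167.7 [[0.5023, -0.0949, 0.054]]
```

View pics/w1.png

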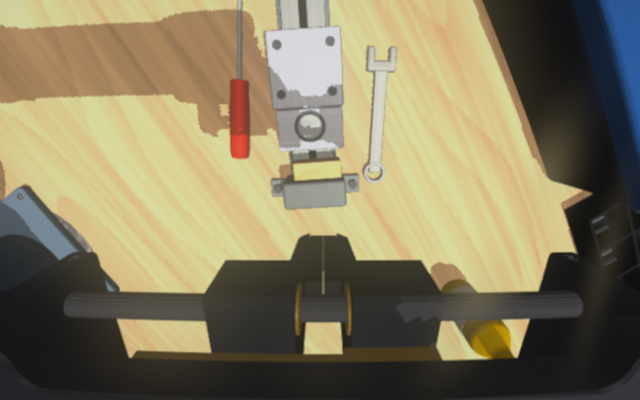

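The wrist view looks straight down on the clamp: button at (309,127), block screws at (275,45), (329,41), (281,95) and (333,91). The wrist and side views agree on the button to about 2 mm.

```bash
python3 - <<'E'
from h import *
s=robot.read_state()
P=px2w("wrist",[[276,44],[329.5,41],[281,96],[333,91]],.07,s)[:,:2]
# refine screws: darkest blob near
im=cv2.cvtColor(cv2.imread("pics/w1.png"),cv2.COLOR_BGR2GRAY).astype(float)
q=[]
for u,v in [[276,44],[329.5,41],[281,96],[333,91]]:
    u0,v0=int(u)-8,int(v)-8; w=im[v0:v0+17,u0:u0+17]; w=np.clip(np.median(w)-30-w,0,None); g=np.mgrid[0:17,0:17]
    q.append([u0+(g[1]*w).sum()/w.sum(),v0+(g[0]*w).sum()/w.sum()])
print(np.round(q,1).tolist())
for Q in (P,px2w("wrist",q,.07,s)[:,:2]):
    print(Q.round(4).tolist(),[np.degrees(np.arctan2(*(a-b)[::-1])).round(1) for a,b in((Q[0],Q[2]),(Q[1],Q[3]),(Q[0],Q[1]),(Q[2],Q[3]))],[np.linalg.norm(a-b).round(4) for a,b in((Q[0],Q[2]),(Q[1],Q[3]),(Q[0],Q[1]),(Q[2],Q[3]))])
m=Q.mean(0);b=np.array([.5201,-.0481]);print("btn->blockcentre",(m-b),np.degrees(np.arctan2(*(m-b)[::-1])),np.linalg.norm(m-b))
E
```

```text
[[276.3, 44.2], [329.6, 40.6], [280.9, 94.1], [332.1, 90.8]]
[[0.5346, 0.0458], [0.5842, 0.0195], [0.5107, -0.0006], [0.5622, -0.0254]] [np.float64(62.8), np.float64(63.9), np.float64(152.0), np.float64(154.3)] [np.float64(0.0523), np.float64(0.05), np.float64(0.0562), np.float64(0.0572)]
[[0.5347, 0.0455], [0.5845, 0.0197], [0.5116, 0.0011], [0.5615, -0.0247]] [np.float64(62.5), np.float64(62.6), np.float64(152.6), np.float64(152.7)] [np.float64(0.0501), np.float64(0.0501), np.float64(0.056), np.float64(0.0561)]
btn->blockcentre [0.02798435 0.05850301] 64.4363260186539 0.06485157009661459
```

Request:
{"fn": "play_rows", "kwargs": {
  "rows": [
    [0.011,0.033,-0.01,-0.003,0.01,0.032,0],
    [0.011,0.033,-0.01,-0.003,0.01,0.033,0],
    [0,0,-0.03,0,0,0,0],
    [0,0,-0.03,0,0,0,0],
    [0,0,-0.03,0,0,0,0],
    [0,0,-0.03,0,0,0,0],
    [0,0,-0.01,0,0,0,0],
    [0,0,0,0,0,0,0]
  ]
}}

```text
time: 3.83
tool_pos: [0.5213, -0.0197, 0.1115]
tool_rot: [-3.05, 1.559, 1.22]
wrist_force: [0.1, -0.7, 1.0]
width: 0.005
```

```bash
cat > st.py <<'E'
from h import *
u=np.array([np.cos(np.radians(62.6)),np.sin(np.radians(62.6))]); n=np.array([u[1],-u[0]])
def show(b0=np.array([.520,-.046])):
    s=robot.read_state(); M=R.from_euler("xyz",s["tool_rot"]).as_matrix(); tip=s["tool_pos"]+.022*M[:,0]
    print("t",round(s["time"],2),"tcp",s["tool_pos"].round(4),"tip",tip.round(4),"tip-b0 along/across",((tip[:2]-b0)@u).round(4),((tip[:2]-b0)@n).round(4))
    print("x",M[:,0].round(3),"yaw y",np.degrees(np.arctan2(M[1,1],M[0,1])).round(2),"F",s["wrist_force"].round(2)); return s,tip
E
python3 - <<'E'
from st import *
s,tip=show()
a=robot.grab_frame("side"); b=robot.grab_frame("wrist")
t=w2px("side",tip)[0]; print(t); 
a=cv2.resize(a[150:270,230:350],(400,400),interpolation=cv2.INTER_CUBIC); b=cv2.resize(b[50:350,170:470],(400,400))
cv2.imwrite("pics/c2.png",np.hstack([a,b])[:,:,::-1])
E
```

```text
t 3.83 tcp [ 0.5213 -0.0197  0.1115] tip [ 0.5214 -0.0194  0.0895] tip-b0 along/across 0.0242 -0.011
x [ 0.004  0.011 -1.   ] yaw y -25.36 F [ 0.14 -0.69  1.02]
[290.81664416 211.32481248]
```

View pics/c2.png

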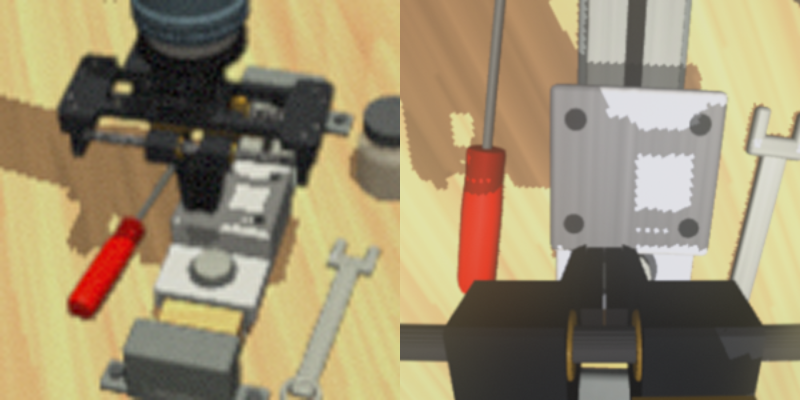

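The tip overshot: it sits 24 mm along and 11 mm left of the button, seen in the side crop at (210,205) behind the button at (212,265). I'll correct that first.

Request:
{"fn": "play_rows", "kwargs": {
  "rows": [
    [0.001,-0.011,0,-0.005,0.002,-0.018,0],
    [0,-0.01,0,-0.005,0.002,-0.015,0],
    [0,0,0,0,0,0,0],
    [0,0,0,0,0,0,0]
  ]
}}

```text
time: 4.27
tool_pos: [0.5274, -0.044, 0.1193]
tool_rot: [2.094, 1.558, 0.043]
wrist_force: [-0.0, -0.2, 0.2]
width: 0.005
```

```bash
python3 - <<'E'
from st import *
show()
E
```

```text
t 4.27 tcp [ 0.5274 -0.044   0.1193] tip [ 0.5276 -0.044   0.0973] tip-b0 along/across 0.0053 0.0058
x [ 0.013  0.001 -1.   ] yaw y -27.52 F [-0.04 -0.19  0.18]
```

Request:
{"fn": "play_rows", "kwargs": {
  "rows": [
    [-0.005,0.003,-0.01,0,0.006,0,0],
    [0,0,-0.01,0,0.004,0,0],
    [0,0,-0.008,0,0,0,0],
    [0,0,0,0,0,0,0],
    [0,0,0,0,0,0,0]
  ]
}}

```text
time: 4.68
tool_pos: [0.5223, -0.0409, 0.0894]
tool_rot: [2.352, 1.567, 0.301]
wrist_force: [-0.3, -0.4, 0.1]
width: 0.005
```

```bash
python3 - <<'E'
from st import *
s,tip=show()
a=robot.grab_frame("side")
for d in robot.cut_out("side","button_top")[:1]: print(d["conf"],d["box"])
a=cv2.resize(a[180:260,250:350],(800,600),interpolation=cv2.INTER_CUBIC)
cv2.imwrite("pics/c3.png",a[:,:,::-1])
E
```

```text
t 4.68 tcp [ 0.5223 -0.0409  0.0894] tip [ 0.5224 -0.0409  0.0674] tip-b0 along/across 0.0057 -0.0002
x [ 0.004  0.001 -1.   ] yaw y -27.56 F [-0.3  -0.45  0.14]
0.57 [285.6, 227.4, 300.7, 234.3]
```

View pics/c3.png

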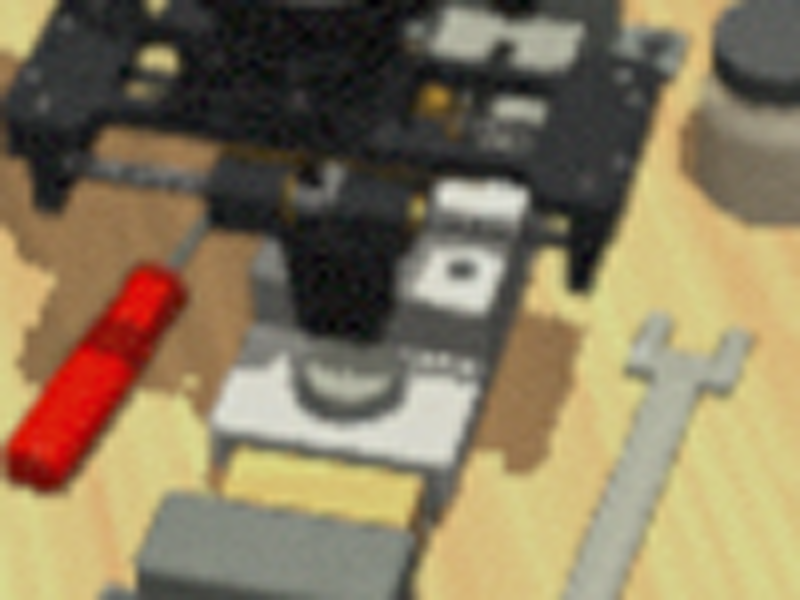

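Before pressing, I check that the gripper body's low corners clear the jar, which is 75 mm high and stands near the end of the path.

```bash
python3 - <<'E'
from st import *
s,tip=show()
for sg,px in((1,(323,216)),(-1,(256,207))):
  print("seen",px)
  for z in(.09,.10,.11,.12,.13):
    print(z,[w2px("side",[*(tip[:2]+sg*.0935*n+o*u),z])[0].round(0).tolist() for o in(-.0375,0,.0375)])
for nme in("side","scene"):
  d=robot.cut_out(nme,"jar_mid")[0];v,uu=np.nonzero(d["mask"]);J=px2w(nme,[[uu.mean(),v.mean()]],.0375)[0,:2];print(nme,d["conf"],J,"along",(J-tip[:2])@u,"across",(J-tip[:2])@n)
E
```

```text
t 4.78 tcp [ 0.5224 -0.0409  0.0898] tip [ 0.5225 -0.0409  0.0678] tip-b0 along/across 0.0057 -0.0001
x [ 0.004  0.001 -1.   ] yaw y -27.56 F [0.11 1.21 0.31]
seen (323, 216)
0.09 [[327.0, 234.0], [330.0, 223.0], [333.0, 212.0]]
0.1 [[327.0, 231.0], [330.0, 220.0], [333.0, 210.0]]
0.11 [[327.0, 228.0], [330.0, 217.0], [333.0, 207.0]]
0.12 [[327.0, 225.0], [330.0, 214.0], [333.0, 204.0]]
0.13 [[327.0, 222.0], [330.0, 211.0], [333.0, 201.0]]
seen (256, 207)
0.09 [[253.0, 221.0], [258.0, 211.0], [262.0, 201.0]]
0.1 [[252.0, 219.0], [257.0, 208.0], [262.0, 199.0]]
0.11 [[252.0, 216.0], [257.0, 205.0], [262.0, 196.0]]
0.12 [[251.0, 213.0], [256.0, 202.0], [261.0, 193.0]]
0.13 [[251.0, 210.0], [256.0, 199.0], [261.0, 190.0]]
side 0.64 [0.70209675 0.06386402] along 0.17564698434944617 across 0.11125585513496013
scene 0.76 [0.69746396 0.05900312] along 0.16919939315506322 across 0.10937978437133196
```

Body clearance over the jar is at least 13 mm. Next I press down in small steps.

Request:
{"fn": "play_rows", "kwargs": {
  "rows": [
    [0,0,-0.006,0,0,0,0],
    [0,0,-0.004,0,0,0,0],
    [0,0,-0.003,0,0,0,0],
    [0,0,-0.003,0,0,0,0]
  ]
}}

```text
time: 5.22
tool_pos: [0.524, -0.0409, 0.0742]
tool_rot: [2.215, 1.563, 0.164]
wrist_force: [-1.7, 0.9, 6.7]
width: 0.001
```

```bash
python3 - <<'E'
from st import *
show()
E
```

```text
t 5.22 tcp [ 0.524  -0.0409  0.0742] tip [ 0.5242 -0.0409  0.0522] tip-b0 along/across 0.0064 0.0014
x [ 0.008  0.001 -1.   ] yaw y -27.56 F [-1.7   0.87  6.73]
```

Request:
{"fn": "play_rows", "kwargs": {
  "rows": [
    [0,0,-0.004,0,0,0,0],
    [0,0,-0.004,0,0,0,0],
    [0,0,-0.004,0,0,0,0]
  ]
}}

```text
time: 5.47
tool_pos: [0.5253, -0.0392, 0.0698]
tool_rot: [3.01, 1.557, 0.958]
wrist_force: [-20.0, 7.2, 73.6]
width: 0.003
```

```bash
python3 - <<'E'
from st import *
show()
E
```

```text
t 5.47 tcp [ 0.5253 -0.0392  0.0698] tip [ 0.5255 -0.0389  0.0478] tip-b0 along/across 0.0088 0.0016
x [ 0.008  0.011 -1.   ] yaw y -27.61 F [-20.     7.17  73.59]
```

Request:
{"fn": "play_rows", "kwargs": {
  "rows": [
    [0,0,-0.001,0,0,0,0],
    [0,0,-0.001,0,0,0,0],
    [0,0,-0.001,0,0,0,0]
  ]
}}

```text
time: 5.72
tool_pos: [0.5253, -0.0389, 0.0713]
tool_rot: [3.124, 1.553, 1.071]
wrist_force: [-2.7, 0.7, 8.2]
width: 0.003
```

```bash
python3 - <<'E'
from st import *
show()
E
```

```text
t 5.72 tcp [ 0.5253 -0.0389  0.0713] tip [ 0.5255 -0.0385  0.0493] tip-b0 along/across 0.0092 0.0014
x [ 0.009  0.016 -1.   ] yaw y -27.67 F [-2.73  0.66  8.15]
```

Request:
{"fn": "play_rows", "kwargs": {
  "rows": [
    [0.001,0.002,-0.0015,0,0,0,0],
    [0.001,0.003,-0.0015,0,0,0,0],
    [0.002,0.004,-0.0015,0,0,0,0],
    [0.002,0.004,-0.0015,0,0,0,0]
  ]
}}

```text
time: 6.05
tool_pos: [0.5307, -0.0287, 0.0703]
tool_rot: [-3.073, 1.551, 1.152]
wrist_force: [-7.3, 1.2, 23.3]
width: 0.009
```

```bash
python3 - <<'E'
from st import *
show()
E
```

```text
t 6.05 tcp [ 0.5307 -0.0287  0.0703] tip [ 0.5309 -0.0283  0.0483] tip-b0 along/across 0.0207 0.0015
x [ 0.008  0.018 -1.   ] yaw y -27.94 F [-7.28  1.22 23.29]
```

Request:
{"fn": "play_rows", "kwargs": {
  "rows": [
    [0.002,0.004,-0.001,0,0,0,0],
    [0.002,0.004,-0.001,0,0,0,0],
    [0.002,0.004,-0.001,0,0,0,0],
    [0.002,0.004,-0.001,0,0,0,0],
    [0.002,0.004,-0.001,0,0,0,0],
    [0.002,0.004,-0.001,0,0,0,0]
  ]
}}

```text
time: 6.55
tool_pos: [0.5417, -0.008, 0.0704]
tool_rot: [-2.933, 1.55, 1.287]
wrist_force: [-6.0, -1.4, 17.7]
width: 0.006
```

```bash
python3 - <<'E'
from st import *
s,tip=show()
a=robot.grab_frame("side")
a=cv2.resize(a[150:260,250:370],(654,600),interpolation=cv2.INTER_CUBIC)
cv2.imwrite("pics/c4.png",a[:,:,::-1])
E
```

```text
t 6.55 tcp [ 0.5417 -0.008   0.0704] tip [ 0.5418 -0.0076  0.0484] tip-b0 along/across 0.0442 0.0017
x [ 0.006  0.02  -1.   ] yaw y -28.21 F [-6.   -1.44 17.66]
```

View pics/c4.png

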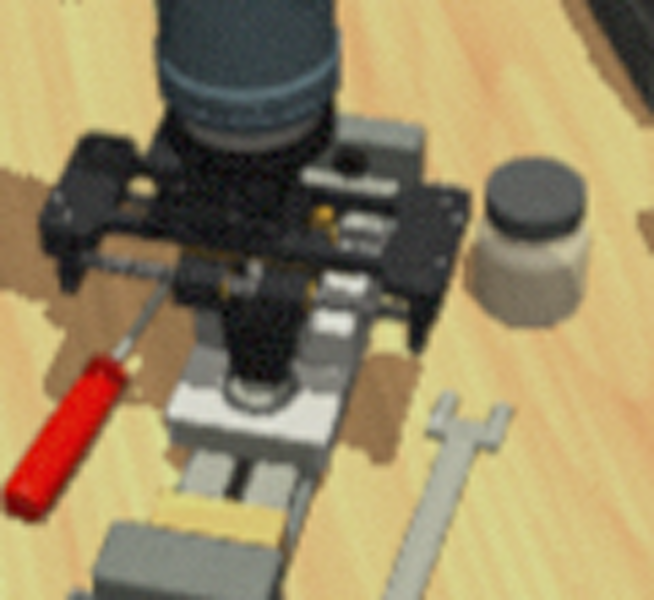

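The picture shows the finger on the button at (260,390) and the jaw about 35 mm further along. The workpiece at (220,515) has stayed by the fixed jaw. I carry on pushing.

Request:
{"fn": "play_rows", "kwargs": {
  "rows": [
    [0.002,0.004,-0.001,0,0,0,0],
    [0.002,0.004,-0.001,0,0,0,0],
    [0.002,0.004,-0.001,0,0,0,0],
    [0.002,0.004,-0.001,0,0,0,0],
    [0.002,0.004,-0.001,0,0,0,0],
    [0.002,0.004,-0.001,0,0,0,0],
    [0.002,0.004,-0.001,0,0,0,0],
    [0.002,0.004,-0.001,0,0,0,0],
    [0.002,0.004,-0.001,0,0,0,0]
  ]
}}

```text
time: 7.35
tool_pos: [0.5587, 0.0241, 0.0705]
tool_rot: [-2.723, 1.547, 1.491]
wrist_force: [-5.4, -1.1, 17.3]
width: 0.006
```

```bash
python3 - <<'E'
from st import *
s,tip=show(); print("along F",s["wrist_force"][:2]@u)
E
```

```text
t 7.35 tcp [0.5587 0.0241 0.0705] tip [0.5588 0.0246 0.0485] tip-b0 along/across 0.0806 0.0019
x [ 0.002  0.024 -1.   ] yaw y -28.52 F [-5.44 -1.08 17.27]
along F -3.466084375157337
```

Request:
{"fn": "play_rows", "kwargs": {
  "rows": [
    [0.002,0.004,-0.001,-0.002,0,0.001,0],
    [0.002,0.004,-0.001,-0.002,0,0.001,0],
    [0.002,0.003,-0.001,-0.002,0,0.001,0],
    [0.002,0.003,-0.001,-0.002,0,0.001,0],
    [0.002,0.003,-0.001,-0.002,0,0.001,0]
  ]
}}

```text
time: 7.77
tool_pos: [0.567, 0.0398, 0.0704]
tool_rot: [-2.425, 1.554, 1.792]
wrist_force: [-7.3, 0.7, 16.6]
width: -0.001
```

```bash
python3 - <<'E'
from st import *
s,tip=show(); print("along F",s["wrist_force"][:2]@u)
E
```

```text
t 7.77 tcp [0.567  0.0398 0.0704] tip [0.5669 0.0402 0.0484] tip-b0 along/across 0.0981 0.002
x [-0.004  0.016 -1.   ] yaw y -28.37 F [-7.34  0.74 16.65]
along F -2.7187738611839003
```

Request:
{"fn": "play_rows", "kwargs": {
  "rows": [
    [0.002,0.003,-0.001,-0.001,0,0.001,0],
    [0.001,0.003,-0.001,-0.001,0,0.001,0],
    [0.002,0.003,-0.001,-0.001,0,0.001,0],
    [0.001,0.003,-0.001,-0.001,0,0.001,0],
    [0.002,0.003,-0.001,-0.001,0,0.001,0]
  ]
}}

```text
time: 8.18
tool_pos: [0.5741, 0.0531, 0.0704]
tool_rot: [-2.131, 1.556, 2.089]
wrist_force: [-7.7, 0.4, 17.4]
width: 0.004
```

```bash
python3 - <<'E'
from st import *
s,tip=show(); print("along F",s["wrist_force"][:2]@u)
a=robot.grab_frame("side")
a=cv2.resize(a[150:260,250:370],(654,600),interpolation=cv2.INTER_CUBIC)
cv2.imwrite("pics/c5.png",a[:,:,::-1])
E
```

```text
t 8.18 tcp [0.5741 0.0531 0.0704] tip [0.5739 0.0534 0.0484] tip-b0 along/across 0.113 0.0021
x [-0.008  0.013 -1.   ] yaw y -28.2 F [-7.68  0.38 17.36]
along F -3.1938955942149483
```

View pics/c5.png

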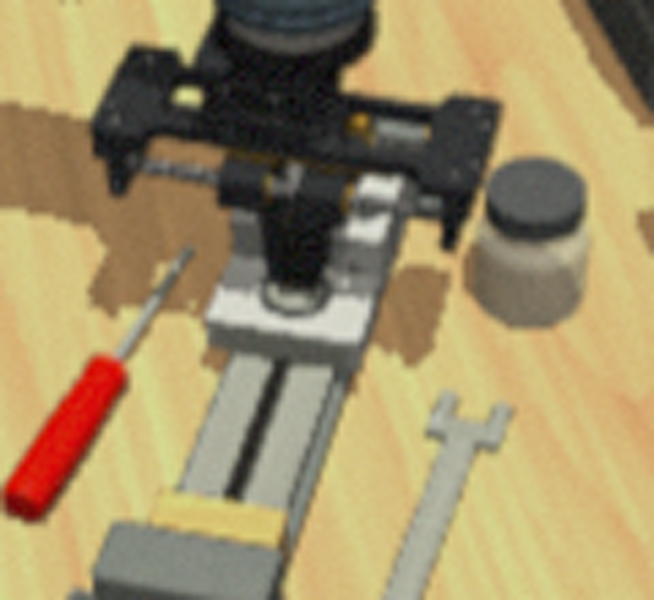

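The jaw is about 104 mm along. The gripper's right leg at (452,245) passes beside and above the jar at (530,240). I continue in short steps, watching the force.

Request:
{"fn": "play_rows", "kwargs": {
  "rows": [
    [0.001,0.003,-0.001,-0.001,0,0.001,0],
    [0.002,0.003,-0.001,-0.001,0,0.001,0],
    [0.001,0.003,-0.001,-0.001,0,0.001,0]
  ]
}}

```text
time: 8.48
tool_pos: [0.5783, 0.0613, 0.0705]
tool_rot: [-2.005, 1.557, 2.217]
wrist_force: [-2.9, -2.4, 13.4]
width: 0.003
```

```bash
python3 - <<'E'
from st import *
s,tip=show(); print("along F",s["wrist_force"][:2]@u)
E
```

```text
t 8.48 tcp [0.5783 0.0613 0.0705] tip [0.5781 0.0616 0.0485] tip-b0 along/across 0.1222 0.0021
x [-0.009  0.011 -1.   ] yaw y -28.09 F [-2.88 -2.41 13.36]
along F -3.4605482098140956
```

Request:
{"fn": "play_rows", "kwargs": {
  "rows": [
    [0.001,0.003,-0.001,-0.001,0,0.001,0],
    [0.002,0.003,-0.001,-0.001,0,0.001,0],
    [0.001,0.002,-0.001,0,0,0,0]
  ]
}}

```text
time: 8.73
tool_pos: [0.5813, 0.0666, 0.0704]
tool_rot: [-1.693, 1.556, 2.529]
wrist_force: [-7.3, -6.5, 18.2]
width: 0.005
```

```bash
python3 - <<'E'
from st import *
s,tip=show(); print("along F",s["wrist_force"][:2]@u)
E
```

```text
t 8.73 tcp [0.5813 0.0666 0.0704] tip [0.581  0.0668 0.0484] tip-b0 along/across 0.1282 0.0022
x [-0.012  0.008 -1.   ] yaw y -28.09 F [-7.28 -6.51 18.17]
along F -9.124717074689906
```

Request:
{"fn": "play_rows", "kwargs": {
  "rows": [
    [0.001,0.002,-0.001,0,0,0,0],
    [0.001,0.002,-0.001,0,0,0,0],
    [0.001,0.002,-0.001,0,0,0,0]
  ]
}}

```text
time: 8.98
tool_pos: [0.5814, 0.0667, 0.0704]
tool_rot: [-1.315, 1.551, 2.903]
wrist_force: [-7.7, -4.1, 17.6]
width: 0.005
```

```bash
python3 - <<'E'
from st import *
s,tip=show(); print("along F",s["wrist_force"][:2]@u)
a=robot.grab_frame("scene");b=robot.grab_frame("side")
a=cv2.resize(a[175:275,280:380],(400,400),interpolation=cv2.INTER_CUBIC);b=cv2.resize(b[150:250,260:360],(400,400),interpolation=cv2.INTER_CUBIC)
cv2.imwrite("pics/c6.png",np.hstack([a,b])[:,:,::-1])
E
```

```text
t 8.98 tcp [0.5814 0.0667 0.0704] tip [0.581  0.0668 0.0484] tip-b0 along/across 0.1282 0.0023
x [-0.019  0.005 -1.   ] yaw y -28.35 F [-7.69 -4.08 17.62]
along F -7.163138258522632
```

View pics/c6.png

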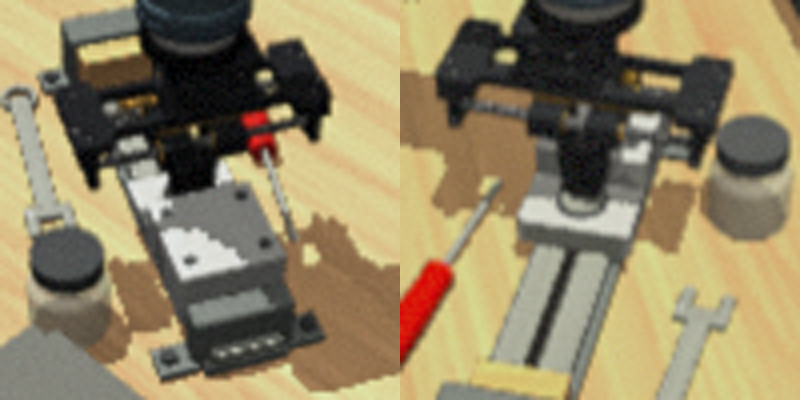

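The tip has stopped at 128.2 mm while being pushed, and the pictures show the jaw block against the end stop (left crop, 230,300). I push once harder to be sure.

Request:
{"fn": "play_rows", "kwargs": {
  "rows": [
    [0.001,0.003,-0.0015,0,0.003,0.003,0],
    [0.002,0.004,-0.0015,0,0.003,0.003,0],
    [0.002,0.004,-0.0015,0,0.003,0.003,0]
  ]
}}

```text
time: 9.33
tool_pos: [0.582, 0.067, 0.0702]
tool_rot: [-0.987, 1.532, -3.051]
wrist_force: [-11.6, -7.8, 26.0]
width: 0.005
```

```bash
python3 - <<'E'
from st import *
s,tip=show(); print("along F",s["wrist_force"][:2]@u)
E
```

```text
t 9.33 tcp [0.582  0.067  0.0702] tip [0.5811 0.0669 0.0483] tip-b0 along/across 0.1284 0.0023
x [-0.039 -0.004 -0.999] yaw y -28.28 F [-11.61  -7.84  26.  ]
along F -12.302489949168367
```

It is firmly at rest: 12 N along the axis with no motion. Now I lift off, still pushing lightly towards the stop.

Request:
{"fn": "play_rows", "kwargs": {
  "rows": [
    [0.0005,0.001,0.002,0,-0.01,0,0],
    [0.0005,0.001,0.003,0,-0.01,0,0],
    [0,0.0005,0.005,0,-0.01,0,0],
    [0,0,0.01,0,0,0,0],
    [0,0,0.02,0,0,0,0],
    [0,0,0.03,0,0,0,0],
    [0,0,0.03,0,0,0,0],
    [0,0,0.03,0,0,0,0],
    [0,0,0.03,0,0,0,0],
    [0,0,0,0,0,0,0]
  ]
}}

```text
time: 10.17
tool_pos: [0.579, 0.0668, 0.2383]
tool_rot: [-0.752, 1.554, -2.819]
wrist_force: [1.7, -0.1, -0.1]
width: 0.002
```

Request:
{"fn": "play_rows", "kwargs": {
  "rows": [
    [-0.02,-0.03,0,0,0,0,0],
    [-0.02,-0.03,0,0,0,0,0],
    [0,0,0,0,0,0,0],
    [0,0,0,0,0,0,0]
  ]
}}

```text
time: 10.5
tool_pos: [0.5397, 0.0071, 0.2418]
tool_rot: [-0.761, 1.562, -2.824]
wrist_force: [0.2, -0.4, -0.8]
width: 0.006
```

```bash
python3 - <<'E'
from st import *
s,tip=show()
w=robot.grab_frame("wrist")
for l,z in (("button_top",.054),("workpiece_mid",.054)):
    for d in robot.cut_out("wrist",l)[:1]:
        v,c=np.nonzero(d["mask"]); P=px2w("wrist",[[c.mean(),v.mean()]],z,s)[0]; print(l,round(d["conf"],2),P.round(4),"along from b0",(P[:2]-[.5201,-.0481])@u)
b=robot.grab_frame("side")
for l in("workpiece_mid","button_top","jar_mid","screwdriver","wrench","mug_mid"):
    d=robot.cut_out("side",l)[:1]; print(l,[(round(x["conf"],2),np.round(x["box"]).tolist()) for x in d])
b=cv2.resize(b[130:280,240:390],(400,400),interpolation=cv2.INTER_CUBIC)
w=cv2.resize(w[0:300,170:470],(400,400),interpolation=cv2.INTER_CUBIC)
cv2.imwrite("pics/c7.png",np.hstack([w,b])[:,:,::-1])
E
```

```text
t 10.5 tcp [0.5397 0.0071 0.2418] tip [0.5395 0.007  0.2198] tip-b0 along/across 0.0561 -0.0071
x [-0.008 -0.003 -1.   ] yaw y -28.21 F [ 0.23 -0.4  -0.82]
button_top 0.95 [0.5765 0.0601 0.054 ] along from b0 0.12200373174538785
workpiece_mid 0.51 [ 0.53  -0.094  0.054] along from b0 -0.03616692716656509
workpiece_mid [(0.64, [279.0, 241.0, 300.0, 250.0])]
button_top [(0.42, [299.0, 197.0, 311.0, 201.0])]
jar_mid [(0.88, [334.0, 178.0, 358.0, 212.0])]
screwdriver [(0.61, [253.0, 196.0, 283.0, 246.0])]
wrench [(0.74, [316.0, 220.0, 342.0, 272.0])]
mug_mid [(0.7, [263.0, 119.0, 282.0, 149.0])]
```

View pics/c7.png

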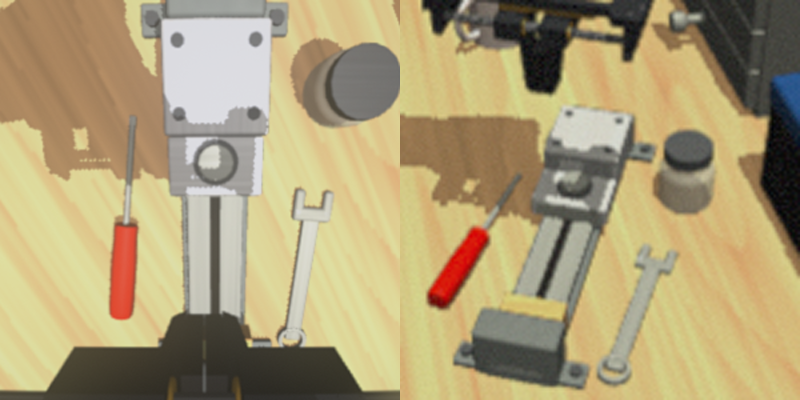

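The jaw is against the stop with no visible gap (left crop, 215,20). The button is up and clear at (215,160), and the workpiece still stands by the fixed jaw (right crop, 533,307). I hand in.

```bash
python3 -c "
from rig import robot
print(robot.finish_job())"
```

```text
the job is handed in; nothing more can be done
None
```

The clamp is open and the job is handed in at about 10.7 s of the 35 s allowed; no verdict was reported. I pressed the button fully down with the closed fingertips, slid the jaw about 120 mm to the end stop with it held down, then lifted clear.

**Button pressed at the start:** the tip went down to 47.8 mm above the bench, then held at about 49 mm with 8 N. That is 4.7 mm or more of travel, with the jaw still within about 3 mm of its start. One press step peaked at 74 N at the wrist, below the 120 N limit, and I eased off at once.

**Jaw at the end stop:** a harder push gave 12 N along the axis with no movement, with the button still about 5.7 mm down. After lifting off, the wrist camera put the button 122 mm from its start, with no visible gap between jaw and stop.

**Button up again:** it stands clear in the last picture and nothing was touching it. I did not measure its height exactly.

**Other things on the bench:**
- **Workpiece:** its side-view box matched the earlier one to about 3 px, the same as the network's scatter. The last wrist reading of it disagreed, but it was low-confidence (0.51) and the gripper hid most of the workpiece, so I disregarded it.
- **Jar, screwdriver and wrench:** all looked unmoved in the pictures.
- **Spray can, oil bottle and mug:** I did not check their positions again. The arm passed them only at about 0.26 m height.

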